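# Sort the finds from the machines on the laundry-room counter

## Task

Sort the odds and ends left on the folding counter: lay both clothes pegs in the wooden peg box, stand both dosing caps mouth down in the grey drip tray to drain, and lay the bar of soap flat in the middle of its blue soap dish. Set the caps and the soap down rather than letting them fall, and leave the amber bottle and the round tin standing where they are.

Things in the scene. Friction and masses are not known exactly. Their poses are not given: they have to be found in the camera images.
- peg_red: Red plastic spring clothes peg lying on its side, 82 mm long (own x, jaws at +x), 13 mm high. Origin: underside, mid-length. From x = -5 to the jaw tips at +41 its sides are parallel, 15 mm apart across own y; behind that two tails spread to 27 mm. Grip across own y about 8 mm ahead of the origin. About 16 g. Yaw at the start within 1.2 rad either way.
- peg_yellow: Yellow plastic spring clothes peg lying on its side, 82 mm long (own x, jaws at +x), 13 mm high. Origin: underside, mid-length. From x = -5 to the jaw tips at +41 its sides are parallel, 15 mm apart across own y; behind that two tails spread to 27 mm. Grip across own y about 8 mm ahead of the origin. About 16 g. Yaw at the start within 1.2 rad either way.
- cap_blue: Blue ribbed plastic dosing cap of a laundry bottle, hollow, standing mouth down on the counter: a round cup 46 mm high, 46 mm across at the mouth (below) and 44 mm at the closed flat top. Origin: centre of its mouth, at the bottom; own z up through the closed top. About 25 g; grip anywhere across its diameter.
- cap_green: Green ribbed plastic dosing cap of a laundry bottle, hollow, standing mouth down on the counter: a round cup 46 mm high, 46 mm across at the mouth (below) and 44 mm at the closed flat top. Origin: centre of its mouth, at the bottom; own z up through the closed top. About 25 g; grip anywhere across its diameter.
- soap: Tan-brown bar of laundry soap lying flat: 52 mm wide (own x), 80 mm long (own y), 28 mm high, rounded edges. Origin: centre of its underside, z up. About 140 g; grip it across its 52 mm width. Starts at any yaw up to 1.2 rad.
- peg_box: Peg box: open brown wooden box, fixed, outside 115 mm (own x) by 160 mm (own y) by 35 mm high, walls and floor 5 mm thick, so inside 105 by 150 mm. Origin: centre of its underside, on the counter. Holds both pegs side by side, each lying along own x.
- drip_tray: Drip tray: shallow grey plastic tray, fixed, outside 110 mm (own x) by 160 mm (own y), rim 12 mm high, 4 mm walls; its floor carries ribs across it whose tops are 8 mm above the counter, and things stand on the ribs. Origin: centre of its underside. Holds both caps side by side along own y.
- soap_dish: Soap dish: small glazed blue dish, fixed, outside 82 mm (own x) by 112 mm (own y), rim 16 mm high, 6 mm walls, so inside 70 by 100 mm; soap lies on ribs whose tops are 10 mm above the counter, its long side along own y. Origin: centre of its underside.
- stain_bottle: Small amber glass bottle with black cap and paper label, 40 mm across, 90 mm high, standing loose on the counter among the things; leave it alone. Origin: centre of its underside.
- button_tin: Round plain steel tin, 49 mm across, 30 mm high, standing loose among the things; leave it alone. Origin: centre of its underside.
Things that resemble listed ones, but are neither listed nor needed, are in the scene too. Leave any turquoise look-alike of the peg_red alone.

How it is judged:
At the end, for the whole second after the job is handed in: Pegs in the peg box (within 52 mm in x, 75 in y, under 30 high, within 20 deg of level); caps mouth down on the drip tray's ribs (within 35 mm in x, 60 in y, under 13 high, tilt below 0.12 rad); soap flat on the dish's ribs (within 14 mm, under 13 high, same tilt); all released, at rest (x of peg_red in the frame of peg_box between -0.052 and 0.052 m and y of peg_red in the frame of peg_box between -0.075 and 0.075 m and z of each of peg_red, peg_yellow in the frame of peg_box below 0.03 m and angle between peg_red's own x axis and vertical between 1.22 and 1.92 rad and x of peg_yellow in the frame of peg_box between -0.052 and 0.052 m and y of peg_yellow in the frame of peg_box between -0.075 and 0.075 m and angle between peg_yellow's own x axis and vertical between 1.22 and 1.92 rad and x of cap_blue in the frame of drip_tray between -0.035 and 0.035 m and y of cap_blue in the frame of drip_tray between -0.06 and 0.06 m and z of each of cap_blue, cap_green in the frame of drip_tray below 0.013 m and angle between each of cap_blue, cap_green, soap's own z axis and vertical below 0.12 rad and x of cap_green in the frame of drip_tray between -0.035 and 0.035 m and y of cap_green in the frame of drip_tray between -0.06 and 0.06 m and horizontal distance between soap and soap_dish below 0.014 m and z of soap in the frame of soap_dish below 0.013 m and linear speed of each of peg_red, peg_yellow, cap_blue, cap_green, soap below 0.02 m/s); the robot touches nothing.
It fails at once if the amber bottle is shoved more than 30 mm from its place or tipped (distance of stain_bottle from where it was at the start of the episode above 0.03 m or angle between stain_bottle's own z axis and vertical above 0.5 rad).
It fails at once if the round tin is shoved more than 30 mm from its place or tipped (distance of button_tin from where it was at the start of the episode above 0.03 m or angle between button_tin's own z axis and vertical above 0.5 rad).
It fails at once if the blue cap is let fall (moving faster than 0.65 m/s while no finger touches it, a drop of more than about 20 mm) (linear speed of cap_blue above 0.65 m/s and contact force between the fingers and cap_blue below 0.02 N).
It fails at once if the green cap is let fall (moving faster than 0.65 m/s while no finger touches it, a drop of more than about 20 mm) (linear speed of cap_green above 0.65 m/s and contact force between the fingers and cap_green below 0.02 N).
It fails at once if the soap is let fall (moving faster than 0.65 m/s while no finger touches it, a drop of more than about 20 mm) (linear speed of soap above 0.65 m/s and contact force between the fingers and soap below 0.02 N).
It also fails if it takes over 128 s, if anything falls off the work surface, if the arm or the gripper's body presses on something with over 40 N, if the wrist force passes 120 N, or if a joint passes its speed limit or range.

## Robot

A 6-joint arm with a two-finger parallel gripper is mounted at the origin on the work surface. World frame = base frame: x ahead of the robot, y to its left, z up, the work surface at z = 0. Lengths are in m, angles in rad, forces in N, time in s.
With the tool pointing down it reaches from about 0.425 to 0.95 m from the base axis. Payload 3.5 kg.
Tool frame: the origin (TCP) lies at the very end of the fingers, on their centre line; the grasp point (between the pads) lies ctrl.pinch_z behind it (ctrl.pinch_z is the distance from the TCP to the grasp point, in m); z points along the fingers, y is the line along which they close (so a half turn about z gives the same grasp; the last joint's range is limited). The gripper opens to 85 mm and grips with 20 to 120 N. Pads are 22 mm wide; open, the fingers measure 114 mm over their backs; the gripper's body (76 mm by 85 mm) begins 54 mm behind the grasp point. The pads swing forward as they close: fully open they stand 13 mm farther back than shut.
Start: joints at [1.124, 0.286, 1.577, -0, 1.279, -0.15], TCP at [0.197, 0.645, 0.231] pointing down, gripper open.
Joint ranges: [-2.77, 2.77], [-0.9, 2.22], [0.21, 2.48], [-1.53, 4.67], [0.24, 2.81], [-2.84, 2.84]. Speed limits (rad/s): [2.79, 2.79, 3.14, 3.14, 3.14, 3.14].

## Interface

Orientations are given as a unit quaternion [x, y, z, w].
In Python, from plant import ctrl gives the robot as it stands.
- The arm moves only by the tool move_tool, called after ">>>" as a command line: name --argument value ..., lists and objects as JSON in quotes. Schema: {"type":"object","properties":{"offsets":{"type":"array","items":{"type":"number"},"minItems":7,"maxItems":70},"squeeze":{"type":"number"},"only":{"type":"string"},"quiet":{"type":"boolean"},"lines":{"type":"string"}},"required":["offsets"],"additionalProperties":false}. offsets is one flat list of numbers that holds 1 to 10 rows one after another, with no inner brackets; each row has 7 numbers: dx, dy, dz in normalised numbers (1 is 0.6 m), then a rotation vector rx, ry, rz in a scale on which 1.0 is pi rad, then the opening from 0.0 (shut) to 1.0 (fully open); each row is the pose to reach, as a shift and turn from the pose commanded when the call began, along the tool's axes at that moment; what a row does not reach only later rows make up. A row lasts 1/8 s, in which the tool goes at most 0.0625 m and 0.188 rad, less where a joint would pass 70% of its speed; a pose out of reach is approached as far as the arm can. The fingers move at their own pace and stop on an object; squeeze is the grip in N (left out, the last holds). Time passes only in rows, so rows that do not move let the fingers close. The tool returns the time, the measured TCP pose, the force, the opening and the grip force at its end. only (a regular expression) keeps the lines of the reply that match it, lines (a string "A,B") keeps lines A to B, and quiet returns only ok. No shift or turn number may pass 1 either way. Input that does not fit is refused with a message, and nothing moves.
- ctrl.get_state(): the state, without advancing time (a new reading comes with each control period).
- ctrl.read_camera(name): name is "scene" or "top" or "wrist"; returns a dict with "pixels" (420x560x3 uint8, red, green, blue), "camera_matrix" (3x3 intrinsics, pixels), "dist_coeffs" ([k1, k2, p1, p2, k3] as OpenCV has them; the pictures are not rectified), "xyz" and "orientation" of the camera in the world. Camera axes: x right, y down, z forward; pixel columns grow to the right and rows downward; lengths in m; the calibration is good to about 2 mm. A picture is of the moment at which its call begins. There is no depth.
- ctrl.sign_off(): hands the job in; it is judged then, once.
Trained networks look in the newest picture that a camera, given by its name, has taken for a name from the list of things; names that differ only in an ending like _2 or _b are one class to them, and where a whole thing is asked for, a point or a joint stands for the part that bears it (a point fixed in the world has none). Each returns a list of dicts, best first, with "conf" (0 to 1); they miss things now and then, are a little off and sometimes report something else, mostly with a low value. They report only what shows in the picture. A call takes as long as a camera call. They do not tell look-alikes from the thing itself.
- ctrl.recognise(camera, thing): "position" ([x, y, z] in m, in world coordinates, good to about 4 mm: the middle of the surface that is visible of it).
- ctrl.masks_of(camera, thing): "region" (420x560 bool, what is visible of it).
- ctrl.mark_of(camera, thing): "position" ([x, y, z] in m, in world coordinates, good to about 4 mm: a listed point, or the origin of a listed thing).
The state is a dict: "time": time; "qpos": joint angles; "dq": joint speeds; "joint_efforts": joint torques, N m; "eef_pos": TCP position; "tcp_rot": TCP orientation; "contact_force": force on the tool from outside, world axes, zero at the start; "wrist_torque": the same for the moment, N m; "opening": opening from 0.0 (shut) to 1.0 (fully open); "finger_force": force on a finger pad.
Only numpy, scipy, OpenCV 4.12 (cv2) and the standard library are available. Lean on these libraries where they do the work, as an engineer would, in place of code of your own. Each camera call takes 0.05 s, during which the arm holds its last target. There are 200 camera calls.

## Working session

There is one attempt and no reset: what is moved stays moved. The work goes in short steps, Python scripts to look and compute and a tool call to move; the robot and the scene stay as the last step left them, time stands still between calls to the robot, and variables do not carry over. Pictures are saved under pics/ and viewed, at most 14 in all, crops included, and the job is handed in when it is done.

```bash
ls; mkdir -p pics; cat > h.py <<'E'
import numpy as np, cv2
from plant import ctrl
from scipy.spatial.transform import Rotation as R
def snap(n,f):
    c=ctrl.read_camera(n); cv2.imwrite('pics/'+f,c['pixels'][:,:,::-1]); return c
def ray_z(c,uv,z):
    p=cv2.undistortPoints(np.array(uv,float).reshape(-1,1,2),np.array(c['camera_matrix']),np.array(c['dist_coeffs'])).reshape(-1,2)
    d=R.from_quat(c['orientation']).apply(np.c_[p,np.ones(len(p))]); o=np.array(c['xyz'])
    return o+d*((z-o[2])/d[:,2])[:,None]
def proj(c,X):
    r=R.from_quat(c['orientation']).inv(); rv=r.as_rotvec(); t=-r.apply(np.array(c['xyz']))
    return cv2.projectPoints(np.array(X,float).reshape(-1,1,3),rv,t,np.array(c['camera_matrix']),np.array(c['dist_coeffs']))[0].reshape(-1,2)
E
python3 - <<'E'
from h import *
np.set_printoptions(precision=3,suppress=True)
s=ctrl.get_state(); print(s['eef_pos'],s['tcp_rot'],ctrl.pinch_z)
for n in ('top','scene'):
    c=snap(n,n+'0.png'); print(n,c['xyz'],R.from_quat(c['orientation']).as_matrix().tolist())
    for t in 'peg_red peg_yellow cap_blue cap_green soap peg_box drip_tray soap_dish stain_bottle button_tin'.split():
        a=ctrl.mark_of(n,t); m=ctrl.masks_of(n,t)
        print(t,[(round(q['conf'],2),np.round(q['position'],3).tolist(),proj(c,q['position'])[0].round().tolist()) for q in a][:4])
        for q in m[:3]:
            u=np.uint8(q['region']); 
            if u.sum()<10: continue
            ys,xs=np.nonzero(u); pts=ray_z(c,np.c_[xs,ys],.01 if 'peg_' in t else .02)
            rc=cv2.minAreaRect((pts[:,:2]*1000).astype(np.float32)); print('   mask',round(q['conf'],2),[np.round(v,1).tolist() for v in rc], 'px',int(xs.mean()),int(ys.mean()))
E
```

```text
pics
[0.197 0.645 0.23 ] [ 0.148  0.989 -0.001 -0.   ] 0.0187
top [ 0.335 -0.009  1.204] [[0.021248704968070395, -0.9799230181884404, 0.19824068947024334], [-0.9997077232235159, -0.023112329732291284, -0.007091427331655131], [0.011530857055492533, -0.19803206467338413, -0.9801277165230879]]
peg_red [(0.69, [0.647, -0.355, 0.006], [425.0, 190.0]), (0.56, [0.692, -0.234, 0.0], [373.0, 171.0]), (0.54, [0.533, 0.078, 0.0], [237.0, 235.0]), (0.5, [0.604, -0.167, -0.0], [344.0, 207.0])]
   mask 0.79 [[603.3, -163.3], [80.9, 24.5], 85.1] px 342 205
   mask 0.54 [[693.6, -235.6], [28.2, 85.4], 89.4] px 373 168
   mask 0.49 [[648.0, -355.9], [24.3, 82.5], 7.0] px 426 190
peg_yellow [(0.64, [0.61, 0.17, -0.002], [199.0, 201.0])]
   mask 0.58 [[604.3, 172.4], [25.5, 77.1], 23.1] px 196 201
   mask 0.25 [[445.2, 146.0], [83.9, 53.0], 40.2] px 205 272
cap_blue [(0.82, [0.442, -0.145, -0.003], [335.0, 277.0])]
   mask 0.71 [[440.8, -149.3], [43.2, 49.2], 27.4] px 337 276
cap_green [(0.84, [0.444, -0.008, 0.004], [274.0, 275.0]), (0.2, [0.667, -0.013, 0.003], [279.0, 179.0])]
   mask 0.64 [[440.2, 
[... 2237 characters left out ...]
 [0.474, 0.332, -0.004], [397.0, 172.0])]
   mask 0.86 [[461.5, 339.7], [179.1, 157.0], 79.9] px 398 164
   mask 0.45 [[664.9, -9.5], [163.2, 122.2], 85.9] px 293 254
drip_tray [(0.91, [0.668, -0.009, 0.003], [294.0, 257.0])]
   mask 0.74 [[674.8, -12.1], [161.8, 121.2], 86.4] px 293 255
soap_dish [(0.61, [0.467, -0.35, 0.004], [129.0, 224.0])]
   mask 0.82 [[475.1, -344.0], [115.2, 95.4], 76.9] px 130 221
stain_bottle [(0.71, [0.536, 0.082, 0.001], [313.0, 207.0]), (0.68, [0.533, -0.076, 0.001], [250.0, 220.0])]
   mask 0.81 [[511.6, 89.3], [41.4, 113.3], 71.6] px 313 195
button_tin [(0.66, [0.532, -0.081, 0.004], [248.0, 219.0])]
   mask 0.88 [[536.8, -81.1], [47.2, 73.0], 75.2] px 248 216
```

```bash
python3 - <<'E'
import cv2
a=cv2.imread('pics/top0.png')
cv2.imwrite('pics/crop0.png',cv2.resize(a[130:320,60:480],None,fx=1.9,fy=1.9,interpolation=cv2.INTER_CUBIC))
cv2.imwrite('pics/crop1.png',cv2.resize(a[140:230,310:450],None,fx=5.5,fy=5.5,interpolation=cv2.INTER_CUBIC))
E
```

```text
(no output)
```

View pics/crop0.png

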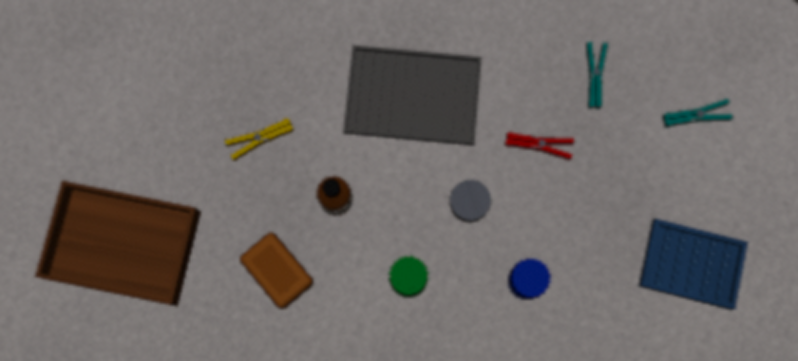

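View pics/crop1.png

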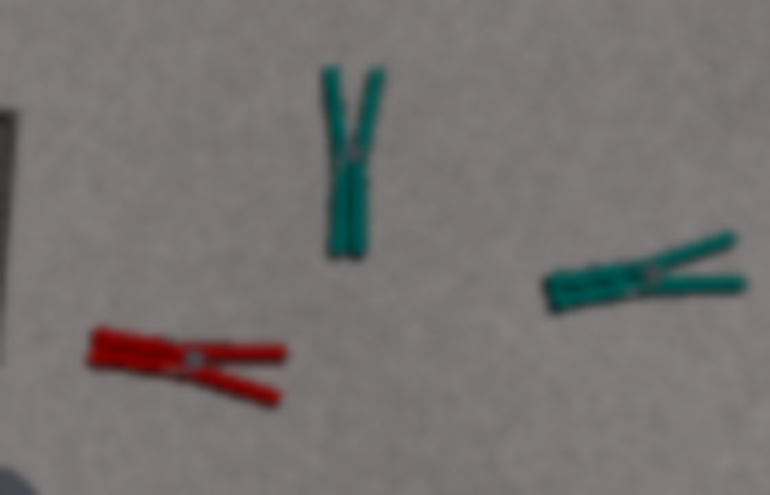

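Candidates for peg_red: red at (342,205), turquoise at (373,168) and (426,190). The red one fits the description, as the enlarged crop confirms. The turquoise pair are look-alikes to leave alone. Yellow peg is at (197,201), soap at (205,272), green cap at (274,275) and blue cap at (337,276). The box is at (123,257), tray at (277,179) and dish at (424,268).

```bash
cat >> h.py <<'E'
np.set_printoptions(precision=4,suppress=True)
def go(x,y,z,deg):
    "tool-axes shift and turn to TCP x,y,z with closing line heading deg (mod 180)"
    s=ctrl.get_state(); Rt=R.from_quat(s['tcp_rot']); 
    d=Rt.inv().apply(np.array([x,y,z])-s['eef_pos'])
    ty=Rt.as_matrix()[:,1]; h=np.degrees(np.arctan2(ty[1],ty[0])); q1=np.arctan2(y,x)
    for k in (-180,0,180,-360,360):
        t=deg+k; q6=q1-np.radians(t)
        if abs(np.degrees(q6))<145: 
            tx=np.array([-np.sin(np.radians(t)),np.cos(np.radians(t)),0]); tx=-(-tx) 
            yv=np.array([np.cos(np.radians(t)),np.sin(np.radians(t)),0]); zv=np.array([0,0,-1.]); xv=np.cross(yv,zv)
            rv=(Rt.inv()*R.from_matrix(np.c_[xv,yv,zv])).as_rotvec()
            w=(t-h+180)%360-180
            print('d',d.round(4),'rv',rv.round(3),'q6',round(q6,2),'n_rot',round(abs(np.radians(w))/.188,1),'n_lin',round(np.linalg.norm(d)/.0625,1))
E
python3 - <<'E'
from h import *
from scipy.optimize import least_squares
C={n:ctrl.read_camera(n) for n in('top','scene')}
for n,c in C.items():
    im=c['pixels']; hsv=cv2.cvtColor(im,cv2.COLOR_RGB2HSV)
    for t,lo,hi,z in (('red',(0,150,60),(5,255,255),.0065),('red',(174,150,60),(180,255,255),.0065),('yel',(23,150,60),(33,255,255),.0065)):
        m=cv2.inRange(hsv,lo,hi); k,l,st,ce=cv2.connectedComponentsWithStats(m)
        if k<2: continue
        i=1+st[1:,4].argmax(); ys,xs=np.nonzero(l==i); P=ray_z(C[n],np.c_[xs,ys],z)[:,:2]
        ev,V=np.linalg.eigh(np.cov(P.T)); a=V[:,1]; s=(P-P.mean(0))@a; w=abs((P-P.mean(0))@V[:,0])
        if w[s>20e-3].max()>w[s<-20e-3].max(): a=-a; s=-s
        print(n,t,len(xs),'mean',P.mean(0),'mid',P.mean(0)+a*(s.max()+s.min())/2,'len',s.max()-s.min(),'jaw heading',np.degrees(np.arctan2(a[1],a[0])))
# containers: rectangle rim fit to mask outline hulls in both cameras
def hull(p): return cv2.convexHull(p.astype(np.float32)).reshape(-1,2)
for t,L,W,H,g in (('peg_box',.115,.160,.035,(.474,.332)),('drip_tray',.11,.16,.012,(.667,-.010)),('soap_dish',.082,.112,.016,(.467,-.345)),('soap',.052,.080,.028,(.446,.147))):
    obs={}
    for n in C:
        best=None
        for q in ctrl.masks_of(n,t):
            ys,xs=np.nonzero(q['region'])
            if len(xs)<10: continue
            d=np.hypot(*(proj(C[n],[*g,H/2])[0]-[xs.mean(),ys.mean()]))
            if d<15: best=np.uint8(q['region']);break
        obs[n]=best
    def res(p):
        r=[]
        for n,m in obs.items():
            if m is None: continue
            c,s=np.cos(p[2]),np.sin(p[2]); X=[(p[0]+c*a-s*b,p[1]+s*a+c*b,z) for a in(-L/2,L/2) for b in(-W/2,W/2) for z in(0,H)]
            h=hull(proj(C[n],X)); cs=max(cv2.findContours(m,0,1)[0],key=len).reshape(-1,2)
            r+=[cv2.pointPolygonTest(h,(float(a),float(b)),True) for a,b in cs[::2]]
        return np.array(r)
    out=[least_squares(res,[*g,y0],loss='soft_l1',x_scale=[.01,.01,.05],diff_step=1e-3) for y0 in np.radians([-45,-30,-10,10,40,60])]
    o=min(out,key=lambda o:o.cost); print(t,o.x[:2],'yaw',np.degrees(o.x[2]),'rms px',np.sqrt((res(o.x)**2).mean()), [n for n in obs if obs[n] is not None])
for n in C:
  for t in ('cap_blue','cap_green'):
    q=ctrl.masks_of(n,t)[0]['region'];print(n,t,ctrl.recognise(n,t)[0]['position'])
E
```

```text
Traceback (most recent call last):
ValueError: zero-size array to reduction operation maximum which has no identity
```

```bash
sed -i '/tx=-(-tx)/d' h.py; cat > meas.py <<'E'
from h import *
from scipy.optimize import least_squares
C={n:ctrl.read_camera(n) for n in('top','scene')}
for n,c in C.items():
    hsv=cv2.cvtColor(c['pixels'],cv2.COLOR_RGB2HSV); hsv[...,0]=(hsv[...,0].astype(int)+20)%180
    for t,lo,hi,z,g in (('red',(12,120,50),(26,255,255),.0065,(.603,-.165)),('yel',(38,120,50),(56,255,255),.0065,(.606,.172))):
        m=cv2.inRange(hsv,lo,hi); u,v=proj(c,[*g,z])[0]; k=np.zeros_like(m); cv2.circle(k,(int(u),int(v)),32,255,-1)
        ys,xs=np.nonzero(m&k); P=ray_z(c,np.c_[xs,ys],z)[:,:2]
        ev,V=np.linalg.eigh(np.cov(P.T)); a=V[:,1]; s=(P-P.mean(0))@a; w=abs((P-P.mean(0))@V[:,0])
        f,b=w[s>s.max()*.6].max(),w[s<s.min()*.6].max()
        if f>b: a=-a; s=-s
        print(n,t,len(xs),'mid',P.mean(0)+a*(s.max()+s.min())/2,'len',s.max()-s.min(),'jaw heading',np.degrees(np.arctan2(a[1],a[0])),f,b)
hull=lambda p: cv2.convexHull(p.astype(np.float32)).reshape(-1,2)
def model(p,L,W,H):
    c,s=np.cos(p[2]),np.sin(p[2]); return [(p[0]+c*a-s*b,p[1]+s*a+c*b,z) for a in(-L/2,L/2) for b in(-W/2,W/2) for z in(0,H)]
for t,L,W,H,g in (('peg_box',.115,.160,.035,(.474,.332)),('drip_tray',.11,.16,.012,(.667,-.010)),('soap_dish',.082,.112,.016,(.467,-.345)),('soap',.052,.080,.028,(.446,.147))):
    obs={}
    for n in C:
        for q in ctrl.masks_of(n,t):
            ys,xs=np.nonzero(q['region'])
            if len(xs)>10 and np.hypot(*(proj(C[n],[*g,H/2])[0]-[xs.mean(),ys.mean()]))<15: obs[n]=max(cv2.findContours(np.uint8(q['region']),0,1)[0],key=len).reshape(-1,2); break
    def res(p): return np.array([cv2.pointPolygonTest(hull(proj(C[n],model(p,L,W,H))),(float(a),float(b)),True) for n,cs in obs.items() for a,b in cs[::2]])
    o=min((least_squares(res,[*g,y0],loss='soft_l1',x_scale=[.01,.01,.05],diff_step=1e-3) for y0 in np.radians([-45,-15,10,40,60])),key=lambda o:o.cost)
    print(t,o.x[:2],'yaw',np.degrees(o.x[2]),'rms px',np.sqrt((res(o.x)**2).mean()),list(obs))
for n in C:
  for t in ('cap_blue','cap_green'): print(n,t,ctrl.recognise(n,t)[0]['position'],ctrl.mark_of(n,t)[0]['position'])
E
python3 meas.py; python3 -c "
from h import *
go(.608,.172,.2,20)"
```

```text
top red 218 mid [ 0.6067 -0.1643] len 0.08010718446955246 jaw heading 81.50070053877462 0.008158472888547685 0.012333093037334698
top yel 244 mid [0.6072 0.1749] len 0.08136953047777487 jaw heading -64.46201728361814 0.01340491182668096 0.00889023503288297
scene red 310 mid [ 0.6043 -0.1636] len 0.08234232890199977 jaw heading 81.45324094020596 0.011228943069684685 0.016374664363888302
scene yel 249 mid [0.6042 0.1764] len 0.08868623315647109 jaw heading -63.60346664113586 0.014796549883052148 0.010783082973151135
peg_box [0.4716 0.3304] yaw -10.381975944171462 rms px 0.8702009773319346 ['top', 'scene']
drip_tray [ 0.6643 -0.0091] yaw -4.2878307568732525 rms px 0.7003448103212097 ['top', 'scene']
soap_dish [ 0.4639 -0.3453] yaw -13.047864815666093 rms px 0.7780340970537015 ['top', 'scene']
soap [0.4444 0.1452] yaw 130.96728191294594 rms px 1.4237894131175575 ['top', 'scene']
top cap_blue [0.44, -0.143, 0.0474] [0.4422, -0.1452, -0.0027]
top cap_green [0.441, -0.0087, 0.0501] [0.4449, -0.0117, 0.0042]
scene cap_blue [0.4541, -0.1531, 0.0383] [0.4396, -0.152, -0.0026]
scene cap_green [0.4544, -0.0145, 0.0366] [0.4424, -0.0086, 0.0009]
d [-0.5311 -0.3327  0.0313] rv [-0.     0.     0.925] q6 -0.07 n_rot 4.9 n_lin 10.0
```

```bash
python3 -c "
from h import *
go(.6095,.1685,.15,26)"
```

```text
d [-0.5336 -0.3356  0.0813] rv [-0.    0.    0.82] q6 -0.18 n_rot 4.4 n_lin 10.2
```

The rows are not in the units I measure in: shifts go in shares of 0.6 m and turns go in shares of pi rad. I convert before sending: -0.534 m / 0.6 = -0.89, -0.336 m / 0.6 = -0.56, 0.82 rad / 3.1416 = 0.261.

>>> move_tool --offsets '[-0.89, -0.56, 0.135, 0, 0, 0.261, 0.6, -0.89, -0.56, 0.135, 0, 0, 0.261, 0.6, -0.89, -0.56, 0.135, 0, 0, 0.261, 0.6, -0.89, -0.56, 0.135, 0, 0, 0.261, 0.6, -0.89, -0.56, 0.135, 0, 0, 0.261, 0.6, -0.89, -0.56, 0.135, 0, 0, 0.261, 0.6, -0.89, -0.56, 0.135, 0, 0, 0.261, 0.6, -0.89, -0.56, 0.135, 0, 0, 0.261, 0.6, -0.89, -0.56, 0.135, 0, 0, 0.261, 0.6, -0.89, -0.56, 0.135, 0, 0, 0.261, 0.6]' --squeeze 30

```text
time: 4.35
eef_pos: [0.6038, 0.1747, 0.1518]
tcp_rot: [0.53, 0.848, 0.0, 0.0]
contact_force: [0.1, 0.5, -0.2]
opening: 0.597
finger_force: 0.0
```

```bash
python3 - <<'E'
from h import *
s=ctrl.get_state();print(s['time'],s['eef_pos'],s['qpos'])
c=snap('wrist','w1.png')
for z in (.004,):
    print(proj(c,[[.6095,.1685,.0065]]))
hsv=cv2.cvtColor(c['pixels'],cv2.COLOR_RGB2HSV)
m=cv2.inRange(hsv,(18,120,50),(36,255,255));ys,xs=np.nonzero(m)
P=ray_z(c,np.c_[xs,ys],.0065)[:,:2];print(cv2.minAreaRect((P*1000).astype(np.float32)))
go(.6095,.1685,.003,26)
E
```

```text
4.35 [0.6038 0.1747 0.1518] [ 0.1203  0.2593  1.7611  0.0002  1.1204 -0.3337]
[[279.5912 207.6038]]
((785.705810546875, 163.9981689453125), (310.5364074707031, 303.3841857910156), 34.737491607666016)
d [0.0001 0.0012 0.1479] rv [ 0.002  0.005 -0.005] q6 -0.18 n_rot 0.0 n_lin 2.4
```

View pics/w1.png

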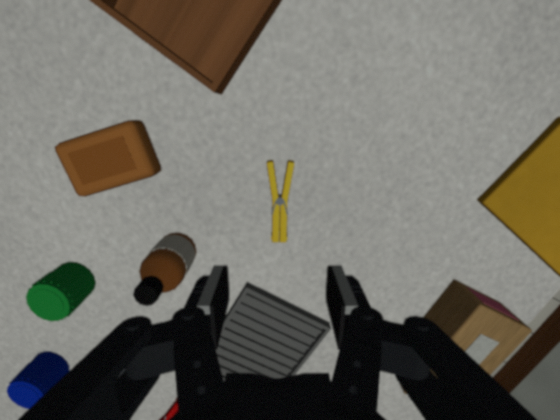

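Wrist view: the yellow peg spans (280,160) tails to (280,242) jaws, aligned with the fingers, and the predicted grip point (280,208) falls on it. Descending and gripping.

In the tool's units: 0.148 m / 0.6 = 0.2467, 0.001 m / 0.6 = 0.0017.

>>> move_tool --offsets '[0, 0.0017, 0.0833, 0, 0, 0, 0.6, 0, 0.0017, 0.1667, 0, 0, 0, 0.6, 0, 0.0017, 0.2167, 0, 0, 0, 0.6, 0, 0.0017, 0.2467, 0, 0, 0, 0.6, 0, 0.0017, 0.2467, 0, 0, 0, 0.6, 0, 0.0017, 0.2467, 0, 0, 0, 0, 0, 0.0017, 0.2467, 0, 0, 0, 0, 0, 0.0017, 0.2467, 0, 0, 0, 0, 0, 0.0017, 0.2467, 0, 0, 0, 0, 0, 0.0017, 0.2467, 0, 0, 0, 0]' --squeeze 30

```text
time: 5.65
eef_pos: [0.605, 0.1771, 0.0059]
tcp_rot: [0.53, 0.848, 0.001, 0.001]
contact_force: [-0.4, -0.2, 6.7]
opening: 0.181
finger_force: 29.0
```

```bash
python3 -c "
from h import *
print(ctrl.get_state()['eef_pos'])
c,s=np.cos(np.radians(-10.4)),np.sin(np.radians(-10.4))
# peg along own x (jaws +x), grip 8mm ahead, y=-37
for X,Y in ((.008,-.037),(-.008,-.037),(-.008,.037),(.008,.037)): print(X,Y,.4716+c*X-s*Y,.3304+s*X+c*Y)
"
```

```text
[0.605  0.1771 0.0059]
0.008 -0.037 0.4727893633922364 0.2925637024179003
-0.008 -0.037 0.45705221985922223 0.29545200874190924
-0.008 0.037 0.47041063660776367 0.36823629758209975
0.008 0.037 0.4861477801407778 0.3653479912580908
```

In the tool's units: -0.15 m / 0.6 = -0.25, -0.1 m / 0.6 = -0.1667.

>>> move_tool --offsets '[0, 0, -0.0667, 0, 0, 0, 0, 0, 0, -0.1667, 0, 0, 0, 0, 0, 0, -0.25, 0, 0, 0, 0, 0, 0, -0.25, 0, 0, 0, 0, 0, 0, -0.25, 0, 0, 0, 0]'

```text
time: 6.28
eef_pos: [0.6029, 0.1767, 0.1532]
tcp_rot: [0.53, 0.848, -0.0, -0.0]
contact_force: [-0.4, -0.1, -0.3]
opening: 0.185
finger_force: 29.0
```

```bash
python3 -c "
from h import *
go(.471,.293,.12,79.6)"
```

```text
d [ 0.1624 -0.0675  0.0333] rv [-0.001  0.001  2.206] q6 2.31 n_rot 11.7 n_lin 2.9
d [ 0.1624 -0.0675  0.0333] rv [-0.001 -0.001 -0.935] q6 -0.83 n_rot 5.0 n_lin 2.9
```

```bash
python3 -c "
from h import *
go(.464,.294,.12,79.6)"
```

```text
d [ 0.1663 -0.0734  0.0333] rv [-0.001  0.001  2.206] q6 2.32 n_rot 11.7 n_lin 3.0
d [ 0.1663 -0.0734  0.0333] rv [-0.001 -0.001 -0.935] q6 -0.82 n_rot 5.0 n_lin 3.0
```

In the tool's units: 0.166 m / 0.6 = 0.2767, 0.14 m / 0.6 = 0.2333, -0.935 rad / 3.1416 = -0.2976.

>>> move_tool --offsets '[0.0833, -0.0333, 0, 0, 0, -0.0573, 0, 0.1667, -0.0667, 0, 0, 0, -0.1146, 0, 0.2333, -0.1, 0.0333, 0, 0, -0.1719, 0, 0.2767, -0.1217, 0.055, 0, 0, -0.2292, 0, 0.2767, -0.1217, 0.055, 0, 0, -0.2737, 0, 0.2767, -0.1217, 0.055, 0, 0, -0.2976, 0, 0.2767, -0.1217, 0.055, 0, 0, -0.2976, 0, 0.2767, -0.1217, 0.055, 0, 0, -0.2976, 0]'

```text
time: 7.28
eef_pos: [0.4644, 0.2935, 0.1194]
tcp_rot: [0.091, 0.996, -0.001, -0.001]
contact_force: [-0.6, 0.1, 0.4]
opening: 0.185
finger_force: 29.0
```

```bash
python3 - <<'E'
from h import *
c=snap('wrist','w2.png')
go(.464,.294,.013,79.6)
E
```

```text
d [0.0005 0.0004 0.1068] rv [-0.002  0.001  3.14 ] q6 2.32 n_rot 16.7 n_lin 1.7
d [0.0005 0.0004 0.1068] rv [-0.001 -0.001 -0.001] q6 -0.82 n_rot 0.0 n_lin 1.7
```

View pics/w2.png

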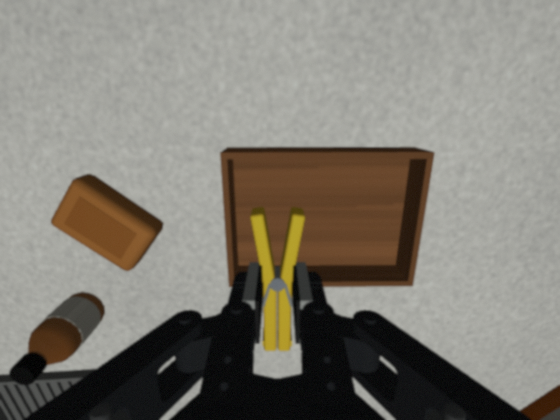

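Peg held squarely, tails (278,212) to jaws (278,348), with its middle at the pads and aligned with the box. Lowering and releasing.

>>> move_tool --offsets '[0, 0, 0.0833, 0, 0, 0, 0, 0, 0, 0.15, 0, 0, 0, 0, 0, 0, 0.1783, 0, 0, 0, 0, 0, 0, 0.1783, 0, 0, 0, 0, 0, 0, 0.1783, 0, 0, 0, 0.35, 0, 0, 0.1783, 0, 0, 0, 0.35, 0, 0, 0.0833, 0, 0, 0, 0.35, 0, 0, -0.0833, 0, 0, 0, 0.5, 0, 0, -0.0833, 0, 0, 0, 0.5, 0, 0, -0.0833, 0, 0, 0, 0.5]'

```text
time: 8.57
eef_pos: [0.4678, 0.2952, 0.1766]
tcp_rot: [0.091, 0.996, 0.003, 0.005]
contact_force: [0.6, 0.3, -0.4]
opening: 0.499
finger_force: 0.0
```

```bash
python3 -c "
from h import *
d=np.radians(81.5);x,y=np.array([.6055,-.164])+.006*np.array([np.cos(d),np.sin(d)]);print(x,y)
go(x,y,.15,81.5-90)"
```

```text
0.6063868564667777 -0.15806590481982852
d [-0.2179 -0.4209  0.0262] rv [0.012 0.003 1.538] q6 -0.11 n_rot 8.2 n_lin 7.6
```

In the tool's units: -0.42 m / 0.6 = -0.7, -0.17 m / 0.6 = -0.2833, 1.538 rad / 3.1416 = 0.4896.

>>> move_tool --offsets '[-0.05, -0.1, 0, 0, 0, 0.0573, 0.6, -0.1, -0.2, 0, 0, 0, 0.1146, 0.6, -0.15, -0.2833, 0, 0, 0, 0.1719, 0.6, -0.2, -0.3833, 0, 0, 0, 0.2292, 0.6, -0.25, -0.4833, 0, 0, 0, 0.2865, 0.6, -0.3, -0.5667, 0.0167, 0, 0, 0.3438, 0.6, -0.3333, -0.65, 0.0333, 0, 0, 0.4011, 0.6, -0.3567, -0.6917, 0.0433, 0, 0, 0.4584, 0.6, -0.36, -0.7, 0.0433, 0, 0, 0.4896, 0.6, -0.36, -0.7, 0.0433, 0, 0, 0.4896, 0.6]'

```text
time: 9.82
eef_pos: [0.6008, -0.1586, 0.1432]
tcp_rot: [0.758, 0.652, -0.0, -0.001]
contact_force: [0.6, 0.5, 0.1]
opening: 0.601
finger_force: 0.0
```

>>> move_tool --offsets '[0, 0, 0, 0, 0, 0, 0.6, 0, 0, 0, 0, 0, 0, 0.6]'

```text
time: 10.07
eef_pos: [0.6014, -0.1574, 0.1447]
tcp_rot: [0.757, 0.653, -0.0, -0.0]
contact_force: [0.3, -0.1, 0.2]
opening: 0.597
finger_force: 0.0
```

```bash
python3 - <<'E'
from h import *
c=ctrl.read_camera('wrist'); hsv=cv2.cvtColor(c['pixels'],cv2.COLOR_RGB2HSV); hsv[...,0]=(hsv[...,0].astype(int)+20)%180
m=cv2.inRange(hsv,(12,150,60),(26,255,255)); k,l,st,ce=cv2.connectedComponentsWithStats(m); i=1+st[1:,4].argmax(); ys,xs=np.nonzero(l==i)
P=ray_z(c,np.c_[xs,ys],.0065)[:,:2]; print(st[i],cv2.minAreaRect((P*1000).astype(np.float32)))
go(.6064,-.158,.004,-8.5)
E
```

```text
[ 533  130   27   81 1149] ((861.992431640625, -168.7834930419922), (26.402469635009766, 81.15521240234375), 8.442651748657227)
d [0.0002 0.0049 0.1408] rv [0.    0.    0.001] q6 -0.11 n_rot 0.0 n_lin 2.3
```

```bash
python3 - <<'E'
from h import *
c=snap('wrist','w3.png'); hsv=cv2.cvtColor(c['pixels'],cv2.COLOR_RGB2HSV); hsv[...,0]=(hsv[...,0].astype(int)+20)%180
m=cv2.inRange(hsv,(12,120,50),(26,255,255)); k,l,st,ce=cv2.connectedComponentsWithStats(m)
for i in range(1,k):
    if st[i,4]>100:
        ys,xs=np.nonzero(l==i);P=ray_z(c,np.c_[xs,ys],.0065)[:,:2]; print(st[i],cv2.minAreaRect((P*1000).astype(np.float32)))
E
```

```text
[ 532  128   28   83 1210] ((861.6510009765625, -168.1307373046875), (27.409894943237305, 83.07260131835938), 8.426937103271484)
[275 167  17  44 611] ((609.2382202148438, -145.60447692871094), (42.20777893066406, 15.009522438049316), 82.39552307128906)
[271 211  10  38 199] ((596.0928344726562, -186.39739990234375), (40.11444854736328, 5.65308141708374), 73.17705535888672)
[286 211  10  38 187] ((610.33642578125, -188.44137573242188), (5.386950492858887, 40.01505661010742), 0.992056667804718)
```

View pics/w3.png

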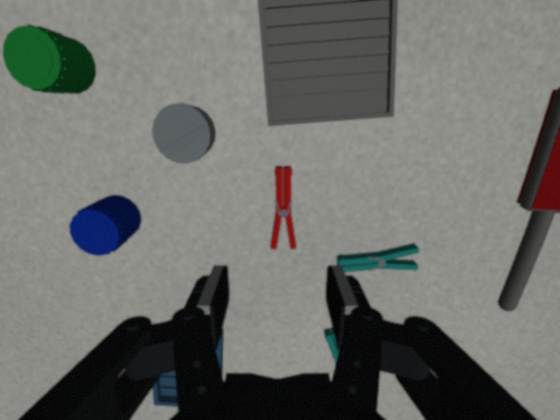

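Wrist view: red peg at (284,167) jaws to (284,247) tails, with a turquoise look-alike at (378,260) clear of the fingers. The large red/grey thing at (545,190) is background. Gripping.

In the tool's units: 0.14 m / 0.6 = 0.2333, 0.0055 m / 0.6 = 0.0092.

>>> move_tool --offsets '[0, 0.0092, 0.0833, 0, 0, 0, 0.6, 0, 0.0092, 0.1667, 0, 0, 0, 0.6, 0, 0.0092, 0.2083, 0, 0, 0, 0.6, 0, 0.0092, 0.2333, 0, 0, 0, 0.6, 0, 0.0092, 0.2333, 0, 0, 0, 0.6, 0, 0.0092, 0.2333, 0, 0, 0, 0, 0, 0.0092, 0.2333, 0, 0, 0, 0, 0, 0.0092, 0.2333, 0, 0, 0, 0, 0, 0.0092, 0.2333, 0, 0, 0, 0, 0, 0.0092, 0.2333, 0, 0, 0, 0]' --squeeze 30

```text
time: 11.42
eef_pos: [0.6082, -0.1595, 0.0066]
tcp_rot: [0.758, 0.653, 0.001, 0.001]
contact_force: [-1.1, 0.3, 7.0]
opening: 0.168
finger_force: 30.4
```

>>> move_tool --offsets '[0, 0, -0.0833, 0, 0, 0, 0, 0, 0, -0.1667, 0, 0, 0, 0, 0, 0, -0.25, 0, 0, 0, 0, 0, 0, -0.25, 0, 0, 0, 0, 0, 0, -0.25, 0, 0, 0, 0]'

```text
time: 12.05
eef_pos: [0.6065, -0.1588, 0.1542]
tcp_rot: [0.758, 0.652, -0.0, -0.0]
contact_force: [0.3, -0.0, -0.9]
opening: 0.165
finger_force: 29.6
```

```bash
python3 -c "
from h import *
X,Y=-.008,.037
c,s=np.cos(np.radians(-10.4)),np.sin(np.radians(-10.4))
for X in(-.008,.008):go(.4716+c*X-s*Y,.3304+s*X+c*Y,.13,79.6)"
```

```text
d [ 0.501  -0.2129  0.0245] rv [-0.001  0.     1.603] q6 2.42 n_rot 8.5 n_lin 8.7
d [ 0.501  -0.2129  0.0245] rv [-0.    -0.001 -1.538] q6 -0.73 n_rot 8.2 n_lin 8.7
d [ 0.5004 -0.1969  0.0245] rv [-0.001  0.     1.603] q6 2.4 n_rot 8.5 n_lin 8.6
d [ 0.5004 -0.1969  0.0245] rv [-0.    -0.001 -1.538] q6 -0.74 n_rot 8.2 n_lin 8.6
```

In the tool's units: 0.501 m / 0.6 = 0.835, -0.213 m / 0.6 = -0.355, -1.538 rad / 3.1416 = -0.4896.

>>> move_tool --offsets '[0.0833, -0.0333, 0, 0, 0, -0.0573, 0, 0.1667, -0.0667, 0, 0, 0, -0.1146, 0, 0.2667, -0.1083, 0, 0, 0, -0.1719, 0, 0.3667, -0.15, 0, 0, 0, -0.2292, 0, 0.4667, -0.2, 0, 0, 0, -0.2865, 0, 0.5667, -0.2417, 0, 0, 0, -0.3438, 0, 0.6667, -0.2833, 0, 0, 0, -0.4011, 0, 0.75, -0.3167, 0.0167, 0, 0, -0.4584, 0, 0.8167, -0.35, 0.0333, 0, 0, -0.4896, 0, 0.835, -0.355, 0.0408, 0, 0, -0.4896, 0]'

```text
time: 13.3
eef_pos: [0.4676, 0.3696, 0.1267]
tcp_rot: [0.089, 0.996, -0.002, -0.003]
contact_force: [1.0, 0.5, -0.0]
opening: 0.167
finger_force: 29.6
```

>>> move_tool --offsets '[0, 0, 0, 0, 0, 0, 0, 0, 0, 0, 0, 0, 0, 0, 0, 0, 0, 0, 0, 0, 0]'

```text
time: 13.68
eef_pos: [0.4716, 0.3668, 0.1305]
tcp_rot: [0.092, 0.996, 0.0, 0.0]
contact_force: [0.9, 0.6, -0.1]
opening: 0.164
finger_force: 29.6
```

```bash
python3 - <<'E'
from h import *
c=snap('wrist','w4.png')
go(.4705,.3683,.0125,79.6)
E
```

```text
d [0.0013 0.0011 0.1181] rv [ 0.001 -0.     3.139] q6 2.42 n_rot 16.7 n_lin 1.9
d [0.0013 0.0011 0.1181] rv [ 0.     0.001 -0.002] q6 -0.73 n_rot 0.0 n_lin 1.9
```

View pics/w4.png

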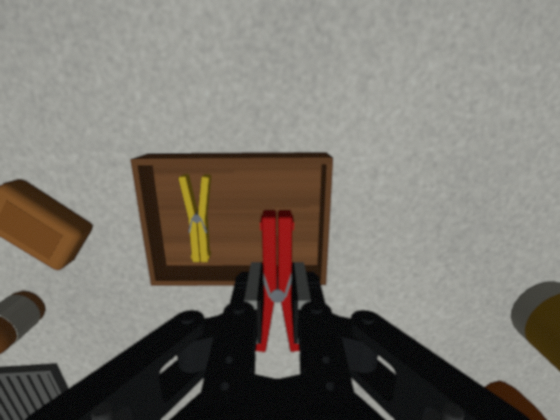

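Yellow peg lies in the box at (196,220). The red one is held straight at (277,280), ready to lower beside it.

In the tool's units: 0.118 m / 0.6 = 0.1967, 0.1 m / 0.6 = 0.1667.

>>> move_tool --offsets '[0.0017, 0.0017, 0.0833, 0, 0, 0, 0, 0.0017, 0.0017, 0.1667, 0, 0, 0, 0, 0.0017, 0.0017, 0.1967, 0, 0, 0, 0, 0.0017, 0.0017, 0.1967, 0, 0, 0, 0, 0.0017, 0.0017, 0.1967, 0, 0, 0, 0.35, 0.0017, 0.0017, 0.1967, 0, 0, 0, 0.35, 0.0017, 0.0017, 0.1, 0, 0, 0, 0.35, 0.0017, 0.0017, -0.0667, 0, 0, 0, 0.6, 0.0017, 0.0017, -0.1, 0, 0, 0, 0.9, 0.0017, 0.0017, -0.1, 0, 0, 0, 0.9]'

```text
time: 14.98
eef_pos: [0.4734, 0.3713, 0.1986]
tcp_rot: [0.091, 0.996, 0.004, 0.006]
contact_force: [-0.0, 0.2, 0.2]
opening: 0.9
finger_force: 0.0
```

>>> move_tool --offsets '[0, 0, 0, 0, 0, 0, 0.9, 0, 0, 0, 0, 0, 0, 0.9]'

```text
time: 15.22
eef_pos: [0.4689, 0.3686, 0.1881]
tcp_rot: [0.091, 0.996, -0.001, -0.002]
contact_force: [0.8, 0.1, -0.1]
opening: 0.902
finger_force: 0.0
```

```bash
python3 -c "
from h import *
go(.4444,.1452,.16,-49)"
```

```text
d [-0.0164 -0.2241  0.0286] rv [-0.005  0.001  2.244] q6 1.17 n_rot 11.9 n_lin 3.6
d [-0.0164 -0.2241  0.0286] rv [-0.001 -0.004 -0.897] q6 -1.97 n_rot 4.8 n_lin 3.6
```

In the tool's units: -0.224 m / 0.6 = -0.3733, -0.2 m / 0.6 = -0.3333, 1.8 rad / 3.1416 = 0.573.

>>> move_tool --offsets '[0, -0.05, 0, 0, 0, 0.0573, 0.9, 0, -0.1, 0, 0, 0, 0.1146, 0.9, -0.0167, -0.15, 0, 0, 0, 0.1719, 0.9, -0.0167, -0.2, 0, 0, 0, 0.2292, 0.9, -0.0267, -0.25, 0, 0, 0, 0.2865, 0.9, -0.0267, -0.3, 0.0167, 0, 0, 0.3438, 0.9, -0.0267, -0.3333, 0.0333, 0, 0, 0.4011, 0.9, -0.0267, -0.3733, 0.0477, 0, 0, 0.4584, 0.9, -0.0267, -0.3733, 0.0477, 0, 0, 0.5157, 0.9, -0.0267, -0.3733, 0.0477, 0, 0, 0.573, 0.9]'

```text
time: 16.48
eef_pos: [0.444, 0.1455, 0.1596]
tcp_rot: [0.838, 0.545, -0.002, -0.001]
contact_force: [0.4, 0.9, 0.6]
opening: 0.899
finger_force: 0.0
```

>>> move_tool --offsets '[0, 0, 0, 0, 0, 0.0573, 0.9, 0, 0, 0, 0, 0, 0.1146, 0.9, 0, 0, 0, 0, 0, 0.1413, 0.9, 0, 0, 0, 0, 0, 0.1413, 0.9, 0, 0, 0, 0, 0, 0.1413, 0.9, 0, 0, 0, 0, 0, 0.1413, 0.9]'

```text
time: 17.23
eef_pos: [0.445, 0.146, 0.1613]
tcp_rot: [0.937, 0.351, -0.0, -0.0]
contact_force: [-0.5, -0.6, 0.2]
opening: 0.901
finger_force: 0.0
```

```bash
python3 - <<'E'
from h import *
c=snap('wrist','w5.png')
L,W,H=.052,.08,.028
for g in ctrl.masks_of('wrist','soap')[:2]:
    u=np.uint8(g['region']); ys,xs=np.nonzero(u); P=ray_z(c,np.c_[xs,ys],.02)[:,:2]; print(g['conf'],xs.mean(),ys.mean(),cv2.minAreaRect((P*1000).astype(np.float32)))
print(ctrl.mark_of('wrist','soap')[:1], proj(c,[[.4444,.1452,.028]]))
go(.4444,.1452,.006,-49)
E
```

```text
0.88 277.89911873840447 199.05310760667905 ((445.4564208984375, 145.15975952148438), (82.8411636352539, 52.86900329589844), 41.67416763305664)
[{'position': [0.4443, 0.1457, 0.0027], 'conf': 0.79}] [[276.8219 204.4776]]
d [-0.0011  0.0001  0.1556] rv [-0.    -0.     0.001] q6 1.17 n_rot 0.0 n_lin 2.5
d [-0.0011  0.0001  0.1556] rv [ 0.    -0.    -3.141] q6 -1.97 n_rot 16.7 n_lin 2.5
```

View pics/w5.png

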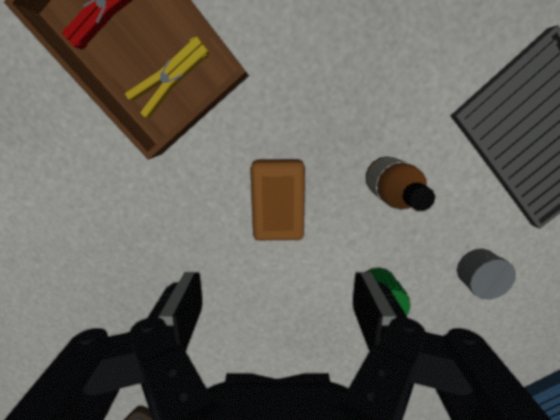

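Wrist view: soap at (278,200), its 52 mm side along the closing line. The bottle at (400,185) is clear. Both pegs are in the box.

>>> move_tool --offsets '[-0.0017, 0, 0.0833, 0, 0, 0, 0.9, -0.0017, 0, 0.1667, 0, 0, 0, 0.9, -0.0017, 0, 0.225, 0, 0, 0, 0.9, -0.0017, 0, 0.2583, 0, 0, 0, 0.9, -0.0017, 0, 0.2583, 0, 0, 0, 0.9, -0.0017, 0, 0.2583, 0, 0, 0, 0.3, -0.0017, 0, 0.2583, 0, 0, 0, 0.3, -0.0017, 0, 0.2583, 0, 0, 0, 0.3, -0.0017, 0, 0.2583, 0, 0, 0, 0.3, -0.0017, 0, 0.2583, 0, 0, 0, 0.3]' --squeeze 60

```text
time: 18.62
eef_pos: [0.446, 0.1456, 0.0083]
tcp_rot: [0.937, 0.35, 0.002, 0.0]
contact_force: [-0.5, 0.0, 6.1]
opening: 0.59
finger_force: 65.4
```

>>> move_tool --offsets '[0, 0, -0.05, 0, 0, 0, 0.3, 0, 0, -0.1333, 0, 0, 0, 0.3, 0, 0, -0.2167, 0, 0, 0, 0.3, 0, 0, -0.2583, 0, 0, 0, 0.3, 0, 0, -0.2583, 0, 0, 0, 0.3, 0, 0, -0.2583, 0, 0, 0, 0.3]'

```text
time: 19.38
eef_pos: [0.4432, 0.1452, 0.1599]
tcp_rot: [0.937, 0.35, -0.001, -0.0]
contact_force: [0.3, -0.8, -1.2]
opening: 0.596
finger_force: 64.6
```

```bash
python3 -c "
from h import *
go(.4639,-.3453,.12,-13)"
```

```text
d [-0.3061  0.3838  0.04  ] rv [-0.002  0.002 -0.628] q6 -0.41 n_rot 3.3 n_lin 7.9
```

In the tool's units: 0.384 m / 0.6 = 0.64, 0.376 m / 0.6 = 0.6267, -0.16 rad / 3.1416 = -0.0509.

>>> move_tool --offsets '[-0.05, 0.0633, 0, 0, 0, -0.0255, 0.3, -0.1083, 0.135, 0, 0, 0, -0.0509, 0.3, -0.1667, 0.2083, 0, 0, 0, -0.0764, 0.3, -0.23, 0.2883, 0, 0, 0, -0.1019, 0.3, -0.2933, 0.3667, 0, 0, 0, -0.1273, 0.3, -0.3567, 0.4467, 0, 0, 0, -0.1528, 0.3, -0.4167, 0.5217, 0, 0, 0, -0.1783, 0.3, -0.4667, 0.585, 0.0167, 0, 0, -0.1999, 0.3, -0.5, 0.6267, 0.05, 0, 0, -0.1999, 0.3, -0.51, 0.64, 0.0667, 0, 0, -0.1999, 0.3]'

```text
time: 20.62
eef_pos: [0.4637, -0.3455, 0.1177]
tcp_rot: [0.783, 0.622, -0.0, -0.003]
contact_force: [0.7, 0.0, -1.3]
opening: 0.591
finger_force: 64.5
```

>>> move_tool --offsets '[0, 0, 0, 0, 0, 0, 0.3, 0, 0, 0, 0, 0, 0, 0.3, 0, 0, 0, 0, 0, 0, 0.3]'

```text
time: 21.0
eef_pos: [0.466, -0.3444, 0.1224]
tcp_rot: [0.782, 0.623, 0.0, 0.001]
contact_force: [0.3, -0.2, -1.1]
opening: 0.591
finger_force: 64.5
```

```bash
python3 - <<'E'
from h import *
c=snap('wrist','w6.png')
for t in('soap_dish','soap'):
  for q in ctrl.masks_of('wrist',t)[:2]:
    ys,xs=np.nonzero(q['region']);print(t,q['conf'],xs.mean(),ys.mean(),[cv2.minAreaRect((ray_z(c,np.c_[xs,ys],z)[:,:2]*1000).astype(np.float32)) for z in([.016] if t=='soap_dish' else [.125])])
go(.4639,-.3453,.018,-13)
E
```

```text
soap_dish 0.6 275.7558432218626 175.9210715569939 [((472.0355224609375, -314.37457275390625), (49.19922637939453, 82.136474609375), 77.4133529663086)]
soap 0.85 276.99121698470873 280.050170605333 [((464.62188720703125, -351.25189208984375), (94.77778625488281, 56.669517517089844), 77.22203826904297)]
d [-0.0009 -0.0019  0.1044] rv [0.001 0.001 0.001] q6 -0.41 n_rot 0.0 n_lin 1.7
```

View pics/w6.png

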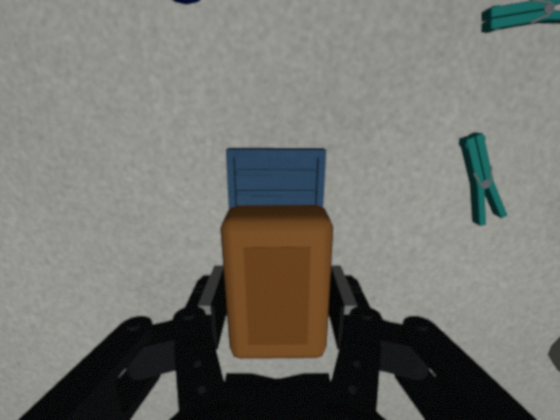

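Soap hangs square at (277,280) over the dish (dish columns 226–326, centre 276), and the dish's far edge matches my fit to 1 mm. Lowering it.

>>> move_tool --offsets '[-0.0017, -0.0033, 0.0667, 0, 0, 0, 0.3, -0.0017, -0.0033, 0.125, 0, 0, 0, 0.3, -0.0017, -0.0033, 0.1583, 0, 0, 0, 0.3, -0.0017, -0.0033, 0.1667, 0, 0, 0, 0.3, -0.0017, -0.0033, 0.1725, 0, 0, 0, 0.3, -0.0017, -0.0033, 0.1725, 0, 0, 0, 0.3, -0.0017, -0.0033, 0.1725, 0, 0, 0, 0.3]'

```text
time: 22.02
eef_pos: [0.4639, -0.3463, 0.0193]
tcp_rot: [0.783, 0.623, 0.0, 0.001]
contact_force: [0.8, 0.3, -1.2]
opening: 0.599
finger_force: 64.5
```

In the tool's units: 0.0025 m / 0.6 = 0.0042, 0.0015 m / 0.6 = 0.0025.

>>> move_tool --offsets '[0, 0, 0.0025, 0, 0, 0, 0.3, 0, 0, 0.0042, 0, 0, 0, 0.3, 0, 0, 0.0042, 0, 0, 0, 0.3]'

```text
time: 22.4
eef_pos: [0.4639, -0.3464, 0.0184]
tcp_rot: [0.783, 0.623, -0.0, 0.0]
contact_force: [-3.7, 3.1, 10.6]
opening: 0.595
finger_force: 65.9
```

Contact; the soap rests. Releasing.

In the tool's units: -0.14 m / 0.6 = -0.2333, -0.1 m / 0.6 = -0.1667.

>>> move_tool --offsets '[0, 0, -0.0017, 0, 0, 0, 0.8, 0, 0, -0.0017, 0, 0, 0, 0.8, 0, 0, -0.0017, 0, 0, 0, 0.8, 0, 0, -0.0833, 0, 0, 0, 0.8, 0, 0, -0.1667, 0, 0, 0, 0.8, 0, 0, -0.2333, 0, 0, 0, 0.8, 0, 0, -0.2333, 0, 0, 0, 0.8, 0, 0, -0.2333, 0, 0, 0, 0.8, 0, 0, -0.2333, 0, 0, 0, 0.8]' --squeeze 30

```text
time: 23.52
eef_pos: [0.4624, -0.3448, 0.1534]
tcp_rot: [0.783, 0.622, -0.0, -0.002]
contact_force: [-0.9, 0.9, 1.0]
opening: 0.799
finger_force: 0.0
```

```bash
python3 - <<'E'
from h import *
go(.441,-.148,.16,86-90)
E
```

```text
d [ 0.1869 -0.0652 -0.006 ] rv [-0.003 -0.002 -0.157] q6 -0.25 n_rot 0.8 n_lin 3.2
```

The rows are not in the units I measure in: shifts go in shares of 0.6 m and turns go in shares of pi rad. I convert before sending: 0.187 m / 0.6 = 0.3117, 0.165 m / 0.6 = 0.275, -0.157 rad / 3.1416 = -0.05.

>>> move_tool --offsets '[0.1, -0.0333, -0.01, 0, 0, -0.05, 0.85, 0.1917, -0.0667, -0.01, 0, 0, -0.05, 0.85, 0.275, -0.1, -0.01, 0, 0, -0.05, 0.85, 0.3117, -0.1083, -0.01, 0, 0, -0.05, 0.85, 0.3117, -0.1083, -0.01, 0, 0, -0.05, 0.85, 0.3117, -0.1083, -0.01, 0, 0, -0.05, 0.85, 0.3117, -0.1083, -0.01, 0, 0, -0.05, 0.85]'

```text
time: 24.4
eef_pos: [0.4421, -0.1498, 0.1613]
tcp_rot: [0.732, 0.681, -0.0, -0.0]
contact_force: [-0.2, 0.5, -0.5]
opening: 0.854
finger_force: 0.0
```

```bash
cat > cap.py <<'E'
from h import *
import sys
t,lo,hi=('cap_blue',100,130) if sys.argv[1]=='b' else ('cap_green',45,80)
from scipy.optimize import least_squares
def fit(c,m,g):
    cs=max(cv2.findContours(m,0,1)[0],key=len).reshape(-1,2); a=np.linspace(0,2*np.pi,40)
    def res(p):
        X=np.r_[np.c_[p[0]+.023*np.cos(a),p[1]+.023*np.sin(a),0*a],np.c_[p[0]+.022*np.cos(a),p[1]+.022*np.sin(a),0*a+.046]]
        h=cv2.convexHull(proj(c,X).astype(np.float32)); return [cv2.pointPolygonTest(h,(float(x),float(y)),True) for x,y in cs]
    o=least_squares(res,g,x_scale=.01,diff_step=1e-3,loss='soft_l1'); return o.x,o.cost/len(cs)
for n in('wrist','top','scene'):
    c=ctrl.read_camera(n); 
    for q in ctrl.masks_of(n,t)[:1]: print(n,round(q['conf'],2),fit(c,np.uint8(q['region']),[.441,-.148 if t=='cap_blue' else -.009]))
E
python3 cap.py b; python3 cap.py g; python3 -c "
from h import *
print(ctrl.get_state()['eef_pos'])"
```

```text
wrist 0.67 (array([ 0.4411, -0.1505]), np.float64(0.30824858454643705))
top 0.52 (array([ 0.4632, -0.351 ]), np.float64(3.7243349701318276))
scene 0.96 (array([ 0.44  , -0.1494]), np.float64(0.1653397926149629))
wrist 0.93 (array([ 0.4404, -0.0099]), np.float64(0.286094840425698))
top 0.54 (array([ 0.4405, -0.0093]), np.float64(0.12754359806137716))
[ 0.4421 -0.1489  0.1617]
```

```bash
python3 -c "
from h import *
go(.4405,-.150,.012,-4.3)"
```

```text
d [-0.0012 -0.0015  0.1497] rv [0.    0.    0.005] q6 -0.25 n_rot 0.0 n_lin 2.4
```

In the tool's units: 0.15 m / 0.6 = 0.25, 0.135 m / 0.6 = 0.225.

>>> move_tool --offsets '[-0.0017, -0.0025, 0.0833, 0, 0, 0, 0.85, -0.0017, -0.0025, 0.1667, 0, 0, 0, 0.85, -0.0017, -0.0025, 0.225, 0, 0, 0, 0.85, -0.0017, -0.0025, 0.25, 0, 0, 0, 0.85, -0.0017, -0.0025, 0.25, 0, 0, 0, 0.85, -0.0017, -0.0025, 0.25, 0, 0, 0, 0.3, -0.0017, -0.0025, 0.25, 0, 0, 0, 0.3, -0.0017, -0.0025, 0.25, 0, 0, 0, 0.3, -0.0017, -0.0025, 0.25, 0, 0, 0, 0.3, -0.0017, -0.0025, 0.25, 0, 0, 0, 0.3]' --squeeze 30

```text
time: 26.25
eef_pos: [0.4421, -0.1506, 0.0137]
tcp_rot: [0.731, 0.682, 0.001, 0.002]
contact_force: [-0.6, 1.1, 7.4]
opening: 0.519
finger_force: 30.9
```

>>> move_tool --offsets '[0, 0, -0.05, 0, 0, 0, 0.3, 0, 0, -0.1333, 0, 0, 0, 0.3, 0, 0, -0.2167, 0, 0, 0, 0.3, 0, 0, -0.25, 0, 0, 0, 0.3, 0, 0, -0.25, 0, 0, 0, 0.3, 0, 0, -0.25, 0, 0, 0, 0.3]'

```text
time: 27.0
eef_pos: [0.4398, -0.1493, 0.1605]
tcp_rot: [0.731, 0.682, -0.0, -0.001]
contact_force: [-0.7, -0.0, -0.1]
opening: 0.517
finger_force: 31.0
```

```bash
python3 -c "
from h import *
go(.6615,-.046,.12,-4.3)"
```

```text
d [0.1186 0.214  0.0402] rv [-0.002 -0.001  0.005] q6 0.01 n_rot 0.0 n_lin 4.0
```

In the tool's units: 0.214 m / 0.6 = 0.3567, 0.19 m / 0.6 = 0.3167.

>>> move_tool --offsets '[0.0417, 0.075, 0, 0, 0, 0, 0.3, 0.0833, 0.1583, 0, 0, 0, 0, 0.3, 0.1333, 0.2417, 0, 0, 0, 0, 0.3, 0.175, 0.3167, 0.0333, 0, 0, 0, 0.3, 0.1977, 0.3567, 0.0667, 0, 0, 0, 0.3, 0.1977, 0.3567, 0.0667, 0, 0, 0, 0.3, 0.1977, 0.3567, 0.0667, 0, 0, 0, 0.3, 0.1977, 0.3567, 0.0667, 0, 0, 0, 0.3, 0.1977, 0.3567, 0.0667, 0, 0, 0, 0.3]'

```text
time: 28.12
eef_pos: [0.6622, -0.0471, 0.1228]
tcp_rot: [0.732, 0.682, 0.0, 0.001]
contact_force: [0.7, -0.5, -0.1]
opening: 0.522
finger_force: 31.0
```

```bash
python3 - <<'E'
from h import *
snap('wrist','w7.png')
go(.6615,-.046,.024,-4.3)
E
```

```text
d [ 0.001  -0.0009  0.0987] rv [0.001 0.    0.004] q6 0.01 n_rot 0.0 n_lin 1.6
```

View pics/w7.png

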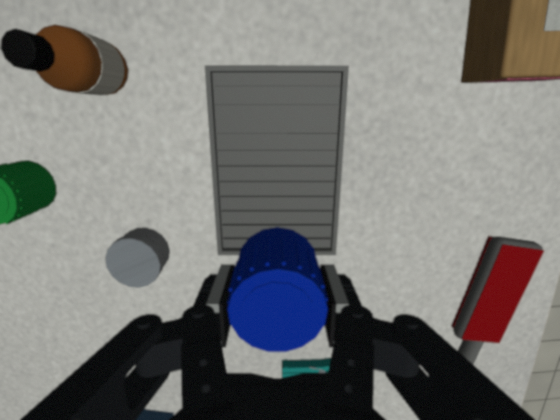

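Blue cap held upright at (277,290), centred over the tray's near half (tray columns 207–347). Lowering to contact.

In the tool's units: 0.102 m / 0.6 = 0.17, 0.101 m / 0.6 = 0.1683.

>>> move_tool --offsets '[0.0017, -0.0017, 0.0667, 0, 0, 0, 0.3, 0.0017, -0.0017, 0.125, 0, 0, 0, 0.3, 0.0017, -0.0017, 0.1533, 0, 0, 0, 0.3, 0.0017, -0.0017, 0.165, 0, 0, 0, 0.3, 0.0017, -0.0017, 0.1683, 0, 0, 0, 0.3, 0.0017, -0.0017, 0.17, 0, 0, 0, 0.3, 0.0017, -0.0017, 0.17, 0, 0, 0, 0.3]'

```text
time: 29.05
eef_pos: [0.6624, -0.0456, 0.0217]
tcp_rot: [0.731, 0.682, 0.001, 0.001]
contact_force: [-2.1, -0.3, 5.4]
opening: 0.521
finger_force: 31.5
```

In the tool's units: -0.14 m / 0.6 = -0.2333, -0.1 m / 0.6 = -0.1667.

>>> move_tool --offsets '[0, 0, 0, 0, 0, 0, 0.75, 0, 0, 0, 0, 0, 0, 0.75, 0, 0, 0, 0, 0, 0, 0.75, 0, 0, -0.0833, 0, 0, 0, 0.75, 0, 0, -0.1667, 0, 0, 0, 0.75, 0, 0, -0.2333, 0, 0, 0, 0.75, 0, 0, -0.2333, 0, 0, 0, 0.75, 0, 0, -0.2333, 0, 0, 0, 0.75, 0, 0, -0.2333, 0, 0, 0, 0.75]' --squeeze 30

```text
time: 30.18
eef_pos: [0.66, -0.0451, 0.1569]
tcp_rot: [0.731, 0.682, -0.001, -0.002]
contact_force: [-0.4, 0.8, -0.2]
opening: 0.749
finger_force: 0.0
```

```bash
python3 - <<'E'
from h import *
go(.4405,-.0095,.16,-4.3)
E
```

```text
d [ 0.0202 -0.2215 -0.0021] rv [-0.004 -0.001  0.005] q6 0.05 n_rot 0.0 n_lin 3.6
```

In the tool's units: -0.221 m / 0.6 = -0.3683, -0.2 m / 0.6 = -0.3333, 0.004 rad / 3.1416 = 0.0013.

>>> move_tool --offsets '[0.0083, -0.0833, -0.0033, 0, 0, 0.0013, 0.85, 0.0167, -0.175, -0.0033, 0, 0, 0.0013, 0.85, 0.025, -0.2667, -0.0033, 0, 0, 0.0013, 0.85, 0.0333, -0.3333, -0.0033, 0, 0, 0.0013, 0.85, 0.0333, -0.3683, -0.0033, 0, 0, 0.0013, 0.85, 0.0333, -0.3683, -0.0033, 0, 0, 0.0013, 0.85, 0.0333, -0.3683, -0.0033, 0, 0, 0.0013, 0.85, 0.0333, -0.3683, -0.0033, 0, 0, 0.0013, 0.85, 0.0333, -0.3683, -0.0033, 0, 0, 0.0013, 0.85]'

```text
time: 31.3
eef_pos: [0.4429, -0.0101, 0.1615]
tcp_rot: [0.733, 0.68, -0.0, -0.0]
contact_force: [-0.6, 0.5, 0.3]
opening: 0.846
finger_force: 0.0
```

```bash
python3 cap.py g; python3 -c "
from h import *
go(.4405,-.0095,.012,-4.3)"
```

```text
wrist 0.8 (array([ 0.4408, -0.01  ]), np.float64(0.5882354349427177))
scene 0.85 (array([ 0.4402, -0.0081]), np.float64(0.06632060026158207))
d [ 0.0003 -0.0019  0.1496] rv [-0.    -0.     0.001] q6 0.05 n_rot 0.0 n_lin 2.4
```

In the tool's units: 0.15 m / 0.6 = 0.25, 0.135 m / 0.6 = 0.225.

>>> move_tool --offsets '[0, -0.0033, 0.0833, 0, 0, 0, 0.85, 0, -0.0033, 0.1667, 0, 0, 0, 0.85, 0, -0.0033, 0.225, 0, 0, 0, 0.85, 0, -0.0033, 0.25, 0, 0, 0, 0.85, 0, -0.0033, 0.25, 0, 0, 0, 0.85, 0, -0.0033, 0.25, 0, 0, 0, 0.3, 0, -0.0033, 0.25, 0, 0, 0, 0.3, 0, -0.0033, 0.25, 0, 0, 0, 0.3, 0, -0.0033, 0.25, 0, 0, 0, 0.3, 0, -0.0033, 0.25, 0, 0, 0, 0.3]' --squeeze 30

```text
time: 32.85
eef_pos: [0.442, -0.0102, 0.0136]
tcp_rot: [0.733, 0.68, 0.001, 0.001]
contact_force: [-0.9, 0.8, 6.5]
opening: 0.51
finger_force: 31.0
```

>>> move_tool --offsets '[0, 0, -0.05, 0, 0, 0, 0.3, 0, 0, -0.1333, 0, 0, 0, 0.3, 0, 0, -0.2167, 0, 0, 0, 0.3, 0, 0, -0.25, 0, 0, 0, 0.3, 0, 0, -0.25, 0, 0, 0, 0.3, 0, 0, -0.25, 0, 0, 0, 0.3]'

```text
time: 33.6
eef_pos: [0.4395, -0.0096, 0.1605]
tcp_rot: [0.733, 0.68, -0.0, -0.001]
contact_force: [0.1, -0.2, -1.0]
opening: 0.509
finger_force: 31.0
```

```bash
python3 -c "
from h import *
go(.6671,.0278,.12,-4.3)"
```

```text
d [0.0541 0.2243 0.0401] rv [-0.002 -0.     0.001] q6 0.12 n_rot 0.0 n_lin 3.7
```

In the tool's units: 0.224 m / 0.6 = 0.3733, 0.205 m / 0.6 = 0.3417.

>>> move_tool --offsets '[0.02, 0.0833, 0, 0, 0, 0, 0.3, 0.0417, 0.175, 0, 0, 0, 0, 0.3, 0.0633, 0.2667, 0, 0, 0, 0, 0.3, 0.0833, 0.3417, 0.0333, 0, 0, 0, 0.3, 0.09, 0.3733, 0.0667, 0, 0, 0, 0.3, 0.09, 0.3733, 0.0667, 0, 0, 0, 0.3, 0.09, 0.3733, 0.0667, 0, 0, 0, 0.3, 0.09, 0.3733, 0.0667, 0, 0, 0, 0.3, 0.09, 0.3733, 0.0667, 0, 0, 0, 0.3]'

```text
time: 34.72
eef_pos: [0.6677, 0.0273, 0.1229]
tcp_rot: [0.733, 0.68, 0.001, 0.001]
contact_force: [0.2, 1.3, -0.2]
opening: 0.509
finger_force: 31.0
```

```bash
python3 - <<'E'
from h import *
snap('wrist','w8.png')
go(.6671,.0278,.0225,-4.3)
E
```

```text
d [ 0.0004 -0.0008  0.1003] rv [0.002 0.    0.001] q6 0.12 n_rot 0.0 n_lin 1.6
```

View pics/w8.png

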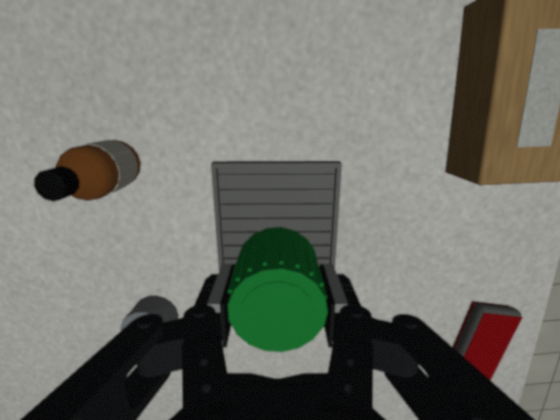

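Green cap held upright at (277,290), centred over the tray (columns 213–340). Lowering.

In the tool's units: 0.102 m / 0.6 = 0.17, 0.101 m / 0.6 = 0.1683.

>>> move_tool --offsets '[0, -0.0017, 0.0667, 0, 0, 0, 0.3, 0, -0.0017, 0.125, 0, 0, 0, 0.3, 0, -0.0017, 0.1533, 0, 0, 0, 0.3, 0, -0.0017, 0.165, 0, 0, 0, 0.3, 0, -0.0017, 0.1683, 0, 0, 0, 0.3, 0, -0.0017, 0.17, 0, 0, 0, 0.3, 0, -0.0017, 0.17, 0, 0, 0, 0.3]'

```text
time: 35.65
eef_pos: [0.6677, 0.0274, 0.0216]
tcp_rot: [0.733, 0.681, 0.001, 0.001]
contact_force: [-1.8, 0.2, 4.9]
opening: 0.506
finger_force: 31.5
```

In the tool's units: -0.2 m / 0.6 = -0.3333, -0.16 m / 0.6 = -0.2667.

>>> move_tool --offsets '[0, 0, 0, 0, 0, 0, 0.75, 0, 0, 0, 0, 0, 0, 0.75, 0, 0, 0, 0, 0, 0, 0.75, 0, 0, -0.0833, 0, 0, 0, 0.75, 0, 0, -0.1667, 0, 0, 0, 0.75, 0, 0, -0.2667, 0, 0, 0, 0.75, 0.05, 0, -0.3333, 0, 0, 0, 0.75, 0.15, 0, -0.3333, 0, 0, 0, 0.75, 0.25, 0, -0.3333, 0, 0, 0, 0.75, 0.3333, 0, -0.3333, 0, 0, 0, 0.75]'

```text
time: 36.9
eef_pos: [0.6813, 0.2291, 0.2195]
tcp_rot: [0.733, 0.681, 0.0, -0.0]
contact_force: [-0.2, -0.0, -0.2]
opening: 0.748
finger_force: 0.0
```

>>> move_tool --offsets '[0.1, 0, 0, 0, 0, 0, 0.75, 0.1, 0, 0, 0, 0, 0, 0.75, 0.1, 0, 0, 0, 0, 0, 0.75]'

```text
time: 37.28
eef_pos: [0.6857, 0.2868, 0.219]
tcp_rot: [0.733, 0.681, -0.001, 0.0]
contact_force: [0.3, 0.3, 0.2]
opening: 0.753
finger_force: 0.0
```

```bash
python3 - <<'E'
from h import *
print(ctrl.get_state()['eef_pos'])
c=snap('top','t9.png'); a=c['pixels'][130:320,60:480,::-1]
d=snap('scene','s9.png')
cv2.imwrite('pics/t9c.png',cv2.resize(a,None,fx=1.9,fy=1.9,interpolation=cv2.INTER_CUBIC))
for n in('top','scene'):
  for t in('peg_red','peg_yellow','cap_blue','cap_green','soap','stain_bottle','button_tin'): print(n,t,[(round(q['conf'],2),q['position']) for q in ctrl.mark_of(n,t)[:3]])
E
```

```text
[0.6857 0.2868 0.219 ]
top peg_red [(0.79, [0.6455, -0.3576, 0.0052]), (0.63, [0.6942, -0.2326, 0.0016]), (0.35, [0.6641, -0.0107, 0.0024])]
top peg_yellow [(0.54, [0.4703, 0.2887, 0.005])]
top cap_blue [(0.85, [0.6641, -0.0417, 0.0065])]
top cap_green [(0.56, [0.6719, 0.0289, 0.0104])]
top soap [(0.78, [0.4681, -0.3426, 0.0109])]
top stain_bottle [(0.8, [0.5292, 0.0807, -0.0002])]
top button_tin [(0.78, [0.5334, -0.0794, 0.0005])]
scene peg_red [(0.84, [0.6464, -0.3541, -0.0013]), (0.69, [0.4717, 0.3742, 0.0058]), (0.59, [0.6952, -0.2345, -0.0019])]
scene peg_yellow [(0.47, [0.4668, 0.2949, 0.0016])]
scene cap_blue [(0.71, [0.6628, -0.0461, 0.0083])]
scene cap_green [(0.62, [0.6684, 0.0243, 0.0095])]
scene soap [(0.78, [0.462, -0.3479, 0.0088])]
scene stain_bottle [(0.6, [0.5341, 0.0798, 0.0012]), (0.6, [0.4646, -0.3493, 0.0017])]
scene button_tin [(0.82, [0.5303, -0.0778, 0.0018])]
```

View pics/t9c.png

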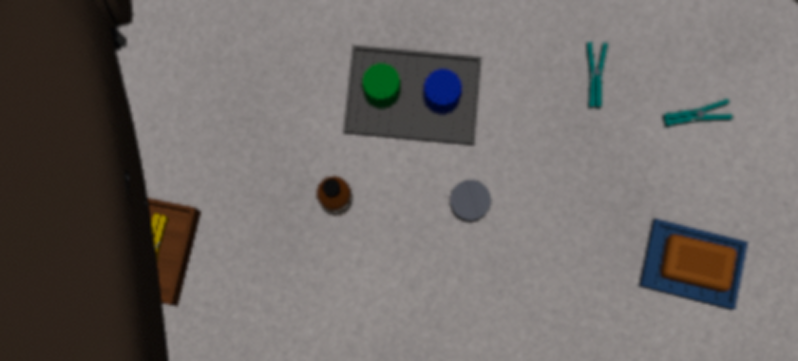

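View pics/s9.png

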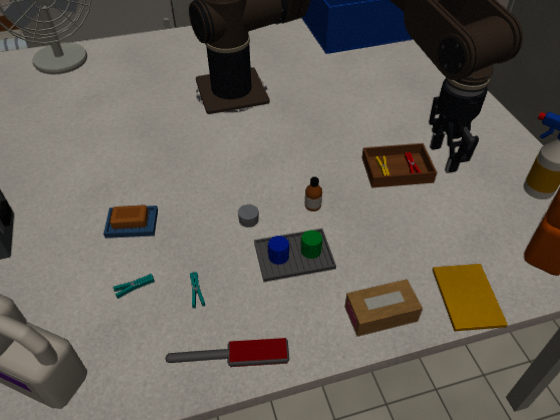

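All five things are in place: caps at (278,250) and (312,244) in the tray, soap at (129,217) in the dish, and pegs at (383,166) and (412,163) in the box. The bottle and tin have not moved. Handing in.

```bash
python3 -c "
from plant import ctrl
print(ctrl.sign_off())"
```

```text
the job is handed in; nothing more can be done
None
```

I handed the job in at about 38 s: both pegs are in the box, both caps stand mouth down in the tray, the soap lies in its dish, and the bottle and tin were not moved. Sign-off returned no verdict, so this rests on the final pictures and position readings.

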